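# Snap the torque screwdriver back into its bench clips

## Task

Put the torque screwdriver that lies on the watchmaker's bench back into the empty bay of the clip rack: with its blade pointing the same way as its neighbours', press the handle gently down between the spring fingers until both clips have snapped round it and it sits fully home on its seats, then let go. It is a calibrated tool on light clips, so feel for the seat and do not force it, and leave the other tools and parts where they are.

Things in the scene. Friction and masses are not known exactly. Their poses are not given: they have to be found in the camera images.
- driver_mid (a point): The loose torque screwdriver, level on the bench: round aluminium handle with dark bands, 18 mm in diameter, 96 mm long between hexagonal steel collars 22 mm across flats and 7 to 9 mm wide, black cap behind, thin blade in front; 165 mm in all, about 0.11 kg. Point: middle of the handle, on its axis (11 mm above the bench at the start); x runs along the handle towards the blade.
- driver_tip (a point): The end of the loose screwdriver's blade, 100 mm from the middle of the handle along its x axis.
- bay: The empty one of the clip rack's three bays, which stand 70 mm apart along y: an aluminium module 96 x 40 x 20 mm. Origin: centre of its underside, 10 mm above the bench. x: the way a stored tool lies, blade to +x; z up. Its two clips share a carrier locked at an unknown height: the axis of a seated handle is above the origin by 54 to 76 mm (not known closer; feel for it).
- bay_front (a point): Foot of the front (blade side) clip's post, on the module's top, 32 mm from the bay's middle along x. The clip is a pair of steel spring fingers 12 mm wide in x. Measured from the seated axis, its flared mouth is about 26 mm wide at the top, 13 mm up, and 12 mm between the lips, 6 mm up. A handle merely laid in the mouths has its axis about 13 mm above its seated height.
- bay_back (a point): The same for the back clip, 32 mm from the bay's middle towards -x; 52 mm are free between the clips, down to the module's top. Pushing the handle in takes about 5 to 8 N for each clip; past the lips the resistance drops below nothing, the fingers draw the handle in over its last 2 mm, and it meets hard V seats where force rises steeply.
- bay_front_l (a joint): Spread of the finger of the empty bay's front (blade side) clip on its +y side, rad: 0 when the clip is empty, at most 0.01 while a handle merely lies in the mouth, about 0.14 as the handle passes the lips, about 0.03 with a handle fully seated.
- bay_front_r (a joint): The same for the front clip's finger on the -y side.
- bay_back_l (a joint): The same for the back clip's finger on the +y side.
- bay_back_r (a joint): The same for the back clip's finger on the -y side.
- spare_b_mid (a point): Middle of the handle, on its axis, of a like screwdriver that is stored in another bay of the rack (to be left alone). Its x axis points to its blade.
- spare_c_mid (a point): The same of the other stored screwdriver (to be left alone).
- block: Round steel staking block on the bench, 38 mm in diameter and 28 mm high; origin at the centre of its underside. To be left alone.
- movement: Watch movement in a round black holder, 42 mm in diameter and 13 mm high, with a stem and crown at one side; origin at the centre of its underside. To be left alone.
- dish: Clear round parts dish, 54 mm in diameter and 14 mm high; origin at the centre of its underside. To be left alone.
Mind the look-alikes: they are no part of the job. What is shaped like the part that bears driver_mid but pink or turquoise is not meant.

How it is judged:
At the end, for the whole second after the job is handed in: The handle sits home on both seats of the empty bay with all four fingers closed on it (spread 0.018 to 0.075 rad), blade to +x, in line within 0.05 rad, within 3 mm sideways and 11 mm lengthways of the bay's middle, at rest and let go (value of joint bay_front_l between 0.018 and 0.075 rad and value of joint bay_front_r between 0.018 and 0.075 rad and value of joint bay_back_l between 0.018 and 0.075 rad and value of joint bay_back_r between 0.018 and 0.075 rad and z of driver_mid in the frame of bay between 0.052 and 0.0785 m and y of driver_mid in the frame of bay between -0.003 and 0.003 m and x of driver_mid in the frame of bay between -0.011 and 0.011 m and x of driver_tip in the frame of bay above 0.08 m and angle between the x axis of driver_mid and the x axis of bay, either way round below 0.05 rad and linear speed of driver below 0.02 m/s); the robot touches nothing.
It fails at once if The screwdriver is forced: all contact forces between it and the bay add up to more than 55 N (a push of some 30 N) (contact force between driver and bay above 55 N).
It fails at once if A stored screwdriver is disturbed (moved more than 10 mm) (distance of any of spare_b_mid, spare_c_mid from where it was at the start of the episode above 0.01 m).
It fails at once if The staking block, the watch movement or the parts dish is moved more than 10 mm (distance of any of block, movement, dish from where it was at the start of the episode above 0.01 m).
It also fails if it takes over 48 s, if anything falls off the work surface, if the arm or the gripper's body presses on something with over 40 N, if the wrist force passes 120 N, or if a joint passes its speed limit or range.

## Robot

A 6-joint arm with a two-finger parallel gripper is mounted at the origin on the work surface. World frame = base frame: x ahead of the robot, y to its left, z up, the work surface at z = 0. Lengths are in m, angles in rad, forces in N, time in s.
With the tool pointing down it reaches from about 0.25 to 0.775 m from the base axis. Payload 4 kg.
Tool frame: the origin (TCP) lies midway between the tips of the shut fingers; the grasp point (between the pads) lies 19 mm behind it; z points along the fingers, x is the direction in which the jaws open and shut, and the axes are right-handed (so a half turn about z gives the same grasp; the last joint's range is limited). The gripper opens to 94 mm and grips with 3 to 60 N. Pads are 16 mm wide; open, the fingers measure 119 mm over their backs; the gripper's body (75 mm by 177 mm) begins 78 mm behind the grasp point.
Start: joints at [1.188, 0.087, 1.371, -0, 1.684, -0.103], TCP at [0.152, 0.529, 0.206] pointing down, gripper open.
Joint ranges: [-3.1, 3.1], [-0.76, 2.03], [0.27, 2.55], [-1.08, 4.22], [0.17, 2.65], [-2.57, 2.57]. Speed limits (rad/s): [2.79, 2.79, 3.14, 3.14, 3.14, 3.14].

## Interface

Orientations are given as [roll, pitch, yaw] about the fixed x, y, z axes, in that order (R = Rz(yaw) Ry(pitch) Rx(roll)).
In Python, from bench import robot, eyes, close_job gives the robot as it stands.
- The arm moves only by the shell command python3 -m jog 'ROWS'. ROWS is JSON, a list of rows, each a list of 3 entries, a list of its own where there are three numbers: the turn, a rotation vector about the tool's x, y, z in degrees, then the shift along the tool's x, y, z in mm, then the closure, from -1 (fully open) to 1 (shut). In form: [[[wx, wy, wz], [x, y, z], claw], ...]. A call has 1 to 5 rows; each row is the pose to reach, as a shift and turn from the pose commanded when the call began, along the tool's axes at that moment; what a row does not reach only later rows make up. A row lasts 1/10 s, in which the tool goes at most 50 mm and 8.59 degrees, less where a joint would pass 70% of its speed; a pose out of reach is approached as far as the arm can. A call with a gripper value outside its range is refused whole. The fingers move at their own pace and stop on an object; the grip force is fixed at half the most. Time passes only in rows, so rows that repeat a pose let the fingers close. It gives the time, the measured TCP pose, the force and the opening at its end, in the units of the state.
- robot.get_obs(): the state, without advancing time (a new reading comes with each control period).
- eyes.snapshot(name): name is "scene" or "top" or "wrist"; returns (picture, depth): 400x640x3 uint8, red, green, blue; 400x640 float32, m along the optical axis (not along the pixel's ray), 0 where there is no reading.
- eyes.camera_params(name): a dict with "mtx" (3x3 intrinsics, pixels), "world_to_cam" (4x4, takes a point from world to camera coordinates). Camera axes: x right, y up, looking along -z (the intrinsics and any distortion apply to the point x, -y, -z); pixel columns grow to the right and rows downward; lengths in m; the calibration is good to about 2 mm. A picture is of the moment at which its call begins: read the wrist's pose just before it. camera_params takes no time and is no camera call; for the wrist camera it gives the pose at the moment of the call.
- close_job(): hands the job in, once; it reports no verdict.
The state is a dict: "time": time; "joint_positions": joint angles; "qvel": joint speeds; "joint_torque": joint torques, N m; "tool_pos": TCP position; "ee_rot": TCP orientation; "wrist_force": force on the tool from outside, world axes, zero at the start; "wrist_torque": the same for the moment, N m; "width": finger opening in m.
Only numpy, scipy, OpenCV 4.12 (cv2) and the standard library are available. Lean on these libraries where they do the work, as an engineer would, in place of code of your own. Each camera call takes 0.05 s, during which the arm holds its last target. There are 200 camera calls.

## Working session

There is one attempt and no reset: what is moved stays moved. The work goes in short steps, Python scripts to look and compute and a shell command to move; the robot and the scene stay as the last step left them, time stands still between calls to the robot, and variables do not carry over. Pictures are saved under pics/ and viewed, about 8 in all and at most 12, crops included, and the job is handed in when it is done.

```bash
mkdir -p pics; cat > h.py <<'E'
import numpy as np, cv2
from bench import robot, eyes
from scipy.spatial.transform import Rotation as R
def snap(n):
    p=eyes.camera_params(n); im,d=eyes.snapshot(n); return im,d,p
def save(im,f,s=1): cv2.imwrite('pics/'+f,cv2.resize(im[:,:,::-1],None,fx=s,fy=s,interpolation=cv2.INTER_CUBIC))
def ray(p,u,v):
    K=p['mtx'];T=np.linalg.inv(p['world_to_cam'])
    d=np.array([(u-K[0,2])/K[0,0],-(v-K[1,2])/K[1,1],-1.]); return T[:3,3],T[:3,:3]@d
def onz(p,u,v,z):
    o,d=ray(p,u,v); return o+d*(z-o[2])/d[2]
def pt(p,d,u,v):
    o,r=ray(p,u,v); return o+r*d[int(v),int(u)]
def proj(p,X):
    c=p['world_to_cam']@np.r_[X,1]; K=p['mtx']; return K[0,2]+K[0,0]*c[0]/-c[2],K[1,2]-K[1,1]*c[1]/-c[2]
E
python3 - <<'E'
from h import *
import pickle
for n in('scene','top'):
    im,d,p=snap(n); save(im,n+'0.png'); pickle.dump((im,d,p),open(n+'0.pkl','wb')); print(n,p)
print(robot.get_obs())
E
```

```text
scene {'mtx': array([[496.43359963,   0.        , 320.04192511],
       [  0.        , 496.43359963, 202.45560428],
       [  0.        ,   0.        ,   1.        ]]), 'world_to_cam': array([[ 6.57498830e-01,  7.53454973e-01, -9.44945357e-04,
        -3.08225968e-01],
       [-6.45667528e-01,  5.64084157e-01,  5.14706234e-01,
         3.37446348e-01],
       [ 3.88341000e-01, -3.37808626e-01,  8.57366083e-01,
        -1.33072800e+00],
       [ 0.00000000e+00,  0.00000000e+00,  0.00000000e+00,
         1.00000000e+00]])}
top {'mtx': array([[368.53280865,   0.        , 319.15244639],
       [  0.        , 368.53280865, 196.8132229 ],
       [  0.        ,   0.        ,   1.        ]]), 'world_to_cam': array([[-0.00436398, -0.99995577,  0.00833173, -0.08058743],
       [ 0.9843497 , -0.00282772,  0.17620352, -0.5434082 ],
       [-0.17617217,  0.00897028,  0.9843185 , -0.72213043],
       [ 0.        ,  0.        ,  0.        ,  1.        ]])}
{'time': 0.1, 'joint_positions': array([ 1.18793547e+00,  8.78997954e-02,  1.37205791e+00, -4.23885068e-05,
        1.68361143e+00, -1.03077942e-01]), 'qvel': array([ 0.00134377, -0.00183025, -0.00312887,  0.0010397 ,  0.00076908,
        0.00063008]), 'joint_torque': array([ 2.65157338e-03, -3.41254807e+01, -3.03300297e+01,  7.20184436e-02,
        3.04261968e-02, -8.38076403e-05]), 'tool_pos': array([0.15170613, 0.52816009, 0.20443394]), 'ee_rot': array([-3.14143119e+00,  1.97032396e-03,  1.29100884e+00]), 'wrist_force': array([-0.54860983, -0.23617961,  0.13162576]), 'wrist_torque': array([-0.00318699,  0.0225609 , -0.02312079]), 'width': 0.09415755435570637}
```

View pics/top0.png

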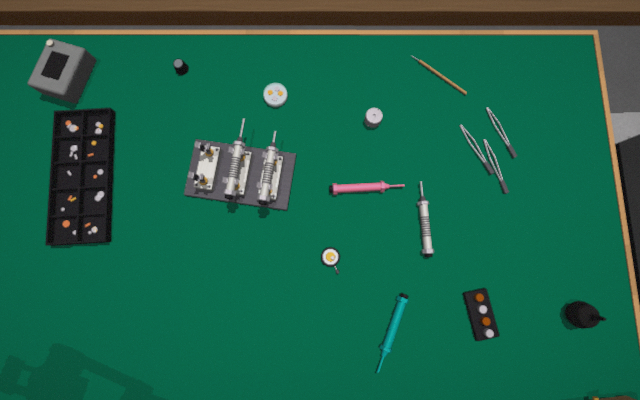

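View pics/scene0.png

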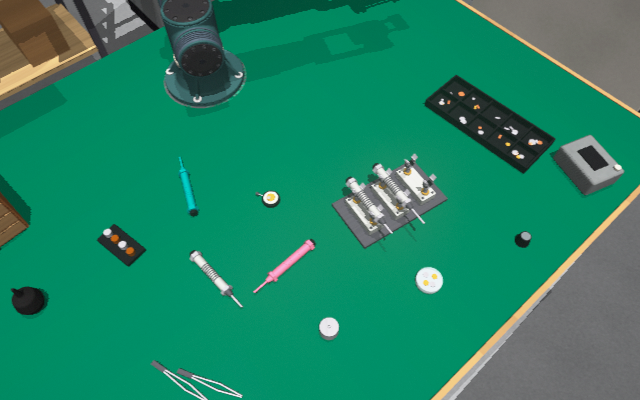

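Top view: candidates are the silver driver at (425,225), pink (365,188) and turquoise (393,330). The silver one fits (aluminium with dark bands). The empty bay is the leftmost, at (207,168). I'll confirm with crops and measure.

```bash
python3 - <<'E'
from h import *
import pickle
im,d,p=pickle.load(open('top0.pkl','rb'))
a=cv2.resize(im[170:270,385:465],None,fx=4,fy=4,interpolation=cv2.INTER_CUBIC)
b=cv2.resize(im[110:210,180:300],None,fx=4,fy=4,interpolation=cv2.INTER_CUBIC)
save(np.hstack([a,b]),'crop1.png')
# driver: not-green pixels
g=im.astype(int)
m=((g[:,:,1]-g[:,:,0]<25)).astype(np.uint8)
n,l,st,c=cv2.connectedComponentsWithStats(m)
for i in range(1,n):
    if st[i,4]>40: print(i,st[i],c[i].round(1))
i=l[225,425]; ys,xs=np.where(l==i)
P=np.array([onz(p,x,y,.011)[:2] for x,y in zip(xs,ys)])
cen=P.mean(0);w,V=np.linalg.eigh(np.cov(P.T));ax=V[:,1]*np.sign(V[0,1]);t=(P-cen)@ax
print('cen',cen,'ax',ax,np.degrees(np.arctan2(ax[1],ax[0])),'ends',cen+ax*t.min(),cen+ax*t.max(),np.ptp(t))
print('mid from tip',cen+ax*(t.max()-.1),'from cap',cen+ax*(t.min()+.065))
E
```

```text
1 [    0     0   640   350 29943] [396.1  48.1]
2 [  28   39   68   64 2864] [61.9 70.6]
4 [173  59  15  16 165] [180.1  66.5]
6 [418  60  49  35 237] [442.3  76.8]
7 [264  84  23  23 429] [275.1  95.2]
8 [486 107  31  51 250] [501.1 132.5]
9 [  46  108   69  138 8407] [ 80.9 177.2]
10 [364 108  19  20 280] [373.1 117.2]
11 [ 184  119  112   92 6127] [240.7 173.3]
12 [459 125  50  69 527] [486.2 158.1]
13 [329 180  76  15 601] [361.5 187.2]
14 [417 181  17  76 582] [424.7 224.6]
15 [321 247  19  27 302] [330.2 257.2]
16 [ 463  288   36   53 1200] [480.6 314.3]
18 [565 301  41  27 728] [582.2 314.7]
19 [592 396  44   4 131] [613.4 397.8]
cen [ 0.48818251 -0.31185836] ax [0.99889763 0.04694171] 2.690550469180319 ends [ 0.42034694 -0.31504619] [ 0.58484636 -0.30731579] 0.1646809545745352
mid from tip [ 0.48495659 -0.31200996] from cap [ 0.48527529 -0.31199498]
```

View pics/crop1.png

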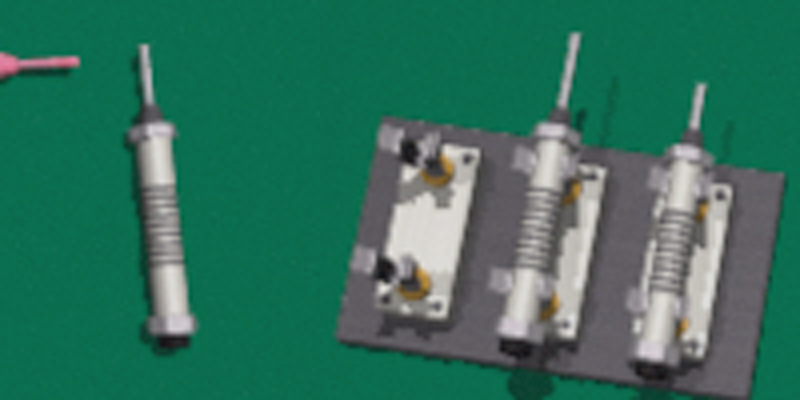

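The crop shows the silver driver lying at (425,225) with its blade up the image (+x), and the rack with its leftmost bay empty. The stored blades also point up. Next I'll work out the bay and the moves.

```bash
cat >> h.py <<'E'
def togo(pos,yaw=None):
    "rows for a target TCP pos (tool down, yaw of tool x about world z, deg), from measured pose"
    o=robot.get_obs();r=R.from_euler('xyz',o['ee_rot'])
    s=r.inv().apply(np.array(pos)-o['tool_pos'])*1000
    out=[s.round(1)]
    if yaw is not None:
        t=R.from_euler('xyz',[180,0,yaw],degrees=True); out.append((r.inv()*t).as_rotvec(degrees=True).round(2))
    return out
E
python3 - <<'E'
from h import *
import pickle
im,d,p=pickle.load(open('top0.pkl','rb'))
c=[onz(p,180+(u-320)/4,110+v/4,.03) for u,v in[(410,143),(480,150),(446,320),(375,308)]]
c=np.array(c);print(c.round(4),c.mean(0));e=(c[0]+c[1]-c[2]-c[3])/2;print(np.linalg.norm(e),np.degrees(np.arctan2(e[1],e[0])))
for a in([565,140,515,340],[690,160,650,350]):
    q=[onz(p,180+(a[i]-320)/4,110+a[i+1]/4,.075) for i in(0,2)];e=q[0]-q[1];print(q,np.degrees(np.arctan2(e[1],e[0])))
b=c.mean(0)
o=robot.get_obs();print(o['ee_rot'],o['tool_pos'])
w=eyes.camera_params('wrist');T=np.linalg.inv(w['world_to_cam']);print(w['mtx'],'cam in world',T)
print(togo([b[0]-.05,b[1],.3],74-0))
print(togo([.485,-.312,.15],92.7))
E
```

```text
[[0.6608 0.1724 0.03  ]
 [0.6568 0.134  0.03  ]
 [0.5619 0.1481 0.03  ]
 [0.5686 0.1864 0.03  ]] [0.61204276 0.16019368 0.03      ]
0.0945772532644695 -8.548253598443228
[array([0.64763991, 0.07822707, 0.075     ]), array([0.54262342, 0.09993578, 0.075     ])] -11.679511953386255
[array([0.63678357, 0.01351399, 0.075     ]), array([0.53730805, 0.03186194, 0.075     ])] -10.450575289098726
[-3.14143119e+00  1.97032396e-03  1.29100884e+00] [0.15170613 0.52816009 0.20443394]
[[277.23499745   0.         320.17515409]
 [  0.         277.23499745 198.02056543]
 [  0.           0.           1.        ]] cam in world [[ 0.27613098 -0.9285721  -0.24800311  0.08107286]
 [ 0.96111912  0.26642732  0.07257082  0.5494958 ]
 [-0.00131244 -0.25839958  0.96603723  0.38414322]
 [ 0.          0.          0.          1.        ]]
[array([-240.5,  496. ,  -95.2]), array([-0.01,  0.11, -0.03])]
[array([-715.3,  552.4,   55.8]), array([ -0.03,   0.11, -18.73])]
```

```bash
for i in 1; do python3 -m jog '[[[0,0,-6],[-48,96,0],-1],[[0,0,-6],[-96,192,0],-1],[[0,0,-6],[-120,248,0],-1],[[0,0,-6],[-120,248,0],-1],[[0,0,-6],[-120,248,0],-1]]'; done; python3 -c "
from h import *
print(togo([.55,.165,.22],80))"
```

```text
time: 0.6
tool_pos: [0.3388, 0.3601, 0.205]
ee_rot: [-3.141, 0.0, 1.396]
wrist_force: [1.0, 0.6, 0.2]
width: 0.094
[array([-155.5,  241.8,  -15. ]), array([-0.02,  0.02, -0.  ])]
```

```bash
python3 -m jog '[[[0,0,0],[-140,220,-15],-1],[[0,0,0],[-140,220,-15],-1],[[0,0,0],[-140,220,-15],-1],[[0,0,0],[-140,220,-15],-1],[[0,0,0],[-140,220,-15],-1]]'; python3 -m jog '[[[0,0,0],[0,0,0],-1],[[0,0,0],[0,0,0],-1]]'; python3 - <<'E'
from h import *
import pickle
im,d,p=snap('wrist'); save(im,'w1.png'); pickle.dump((im,d,p),open('w1.pkl','wb'))
print(proj(p,[.612,.16,.03]),proj(p,[.6,.09,.08]))
E
```

```text
time: 1.1
tool_pos: [0.523, 0.1914, 0.2195]
ee_rot: [-3.141, -0.0, 1.396]
wrist_force: [1.0, 1.2, 0.1]
width: 0.094
time: 1.3
tool_pos: [0.5222, 0.1922, 0.2188]
ee_rot: [-3.139, 0.0, 1.393]
wrist_force: [-0.0, 0.1, -0.3]
width: 0.0936
(np.float64(308.6969240295737), np.float64(244.72759272010467)) (np.float64(251.0626627845223), np.float64(261.6956912103041))
```

View pics/w1.png

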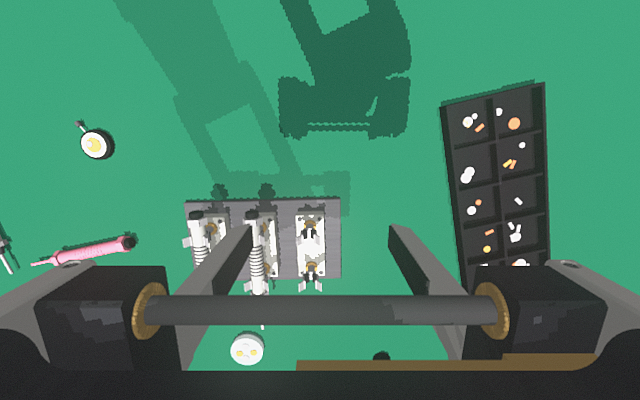

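The wrist view shows the empty module around (311,247), its front clip at (311,272) and back clip at (310,228). I'll fit the module top from depth and colour.

```bash
python3 - <<'E'
from h import *
import pickle
im,d,p=pickle.load(open('w1.pkl','rb'))
X=np.array([[pt(p,d,u,v) for u in range(283,345)] for v in range(200,300)])
mod=(abs(X[:,:,2]-.030)<.005)
m=mod.astype(np.uint8); n,l,st,c=cv2.connectedComponentsWithStats(m)
i=1+np.argmax(st[1:,4]); print(st[i],c[i])
br=im[200:300,283:345].min(2)>150
P=X[mod&br][:,:2]; print(len(P),'z',np.median(X[mod&br][:,2]))
r=cv2.minAreaRect((P*1000).astype(np.float32)); print(r, cv2.boxPoints(r))
H=X[X[:,:,2]>.06]; print('high pts',len(H))
HP=(X[:,:,2]>.05)
n,l,st,c=cv2.connectedComponentsWithStats(HP.astype(np.uint8))
for i in range(1,n):
    if st[i,4]>8:
        q=X[l==i];print(st[i],q.mean(0).round(4),q.min(0).round(4),q.max(0).round(4))
save(im[190:300,270:360],'w1c.png',6)
E
```

```text
[  13   14   30   63 1290] [27.95813953 44.52015504]
1037 z 0.03050609045346986
((614.615478515625, 162.0975341796875), (39.68453598022461, 95.09553527832031), 81.51598358154297) [[564.6606  149.48729]
 [658.7155  135.4575 ]
 [664.5704  174.70778]
 [570.51544 188.73756]]
high pts 801
[ 13  28  25  19 283] [0.5818 0.1671 0.0727] [0.45   0.1522 0.054 ] [0.5914 0.2057 0.3987]
[ 16  71  23  21 270] [0.6437 0.1577 0.0732] [0.45   0.1423 0.0525] [0.6547 0.2057 0.3987]
[  0  95  62   5 310] [0.496  0.1955 0.3304] [0.45   0.1868 0.3275] [0.4982 0.2057 0.3987]
```

View pics/w1c.png

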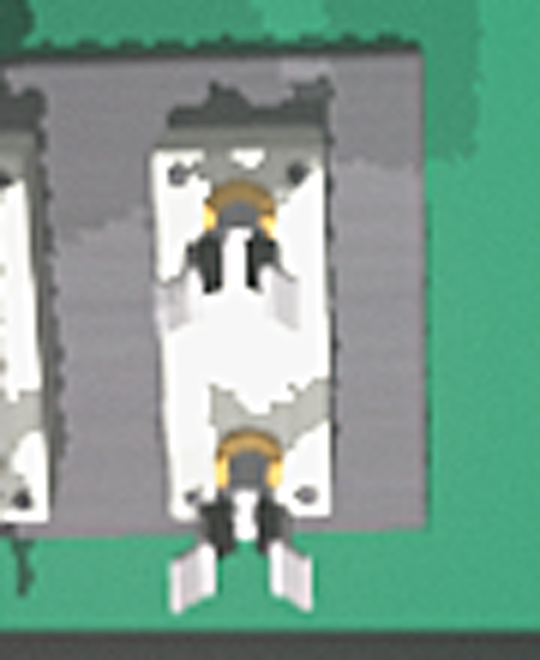

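```bash
python3 - <<'E'
from h import *
import pickle
im,d,p=pickle.load(open('w1.pkl','rb'))
c=np.array([.6146,.1621]);a=np.radians(-8.5);ex=np.array([np.cos(a),np.sin(a)]);ey=np.array([-ex[1],ex[0]])
X=np.array([pt(p,d,u,v) for u in range(283,345) for v in range(200,296) if d[v,u]>0])
X=X[(X[:,2]>.05)&(X[:,2]<.15)]
B=np.c_[(X[:,:2]-c)@ex,(X[:,:2]-c)@ey,X[:,2]]*1000
for s in(1,-1):
    q=B[(abs(B[:,0]-32*s)<14)]; zt=np.percentile(q[:,2],98)
    print(s,len(q),'z pct',np.percentile(q[:,2],[50,80,90,95,99,100]).round(1))
    t=q[q[:,2]>zt-6]
    for sg in(1,-1):
        u=t[t[:,1]*sg>0]; print('  side',sg,len(u),'x',u[:,0].min().round(1),u[:,0].max().round(1),'y',np.percentile(u[:,1],[5,50,95]).round(1))
print(togo([.485,-.312,.12],92.7))
E
```

```text
1 268 z pct [70.8 81.1 83.8 84.4 85.1 85.6]
  side 1 43 x 26.4 38.6 y [ 7.9 11.6 14.2]
  side -1 46 x 26.1 38.3 y [-14.1 -11.6  -7.9]
-1 282 z pct [76.2 82.2 84.  84.6 85.4 86.3]
  side 1 47 x -37.4 -25.2 y [ 8.9 12.3 14.8]
  side -1 52 x -38.0 -25.4 y [-14.5 -11.4  -7.6]
[array([-503.8,   52.4,   99.1]), array([-1.000e-01, -1.000e-02, -1.276e+01])]
```

```bash
python3 -m jog '[[[0,0,-12],[-500,-120,0],-1],[[0,0,-12],[-500,-120,0],-1],[[0,0,-12],[-500,-120,0],-1],[[0,0,-12],[-500,-120,0],-1],[[0,0,-12],[-500,-120,0],-1]]'; python3 -c "
from h import *
print(togo([.485,-.312,.12],92.7))"
```

```text
time: 1.85
tool_pos: [0.421, -0.0346, 0.2199]
ee_rot: [3.141, -0.0, 1.609]
wrist_force: [0.8, -0.9, 0.5]
width: 0.0943
[array([-279.7,   53.2,   99.9]), array([ 0.05, -0.01, -0.5 ])]
```

```bash
python3 -m jog '[[[0,0,0],[-265,50,50],-1],[[0,0,0],[-265,50,50],-1],[[0,0,0],[-265,50,50],-1],[[0,0,0],[-265,50,50],-1],[[0,0,0],[-265,50,50],-1]]';python3 -m jog '[[[0,0,0],[0,0,0],-1],[[0,0,0],[0,0,0],-1]]'; python3 - <<'E'
from h import *
print(togo([.485,-.312,.12],92.7))
im,d,p=snap('wrist'); save(im,'w2.png'); 
g=im.astype(int); m=((g[:,:,1]-g[:,:,0]<25)).astype(np.uint8)
print(proj(p,[.485,-.312,.011]),proj(p,[.585,-.307,.011]),proj(p,[.42,-.315,.011]),proj(p,robot.get_obs()['tool_pos']))
import pickle; pickle.dump((im,d,p),open('w2.pkl','wb'))
E
```

```text
time: 2.35
tool_pos: [0.4771, -0.2747, 0.1742]
ee_rot: [3.141, -0.0, 1.608]
wrist_force: [0.5, 0.2, -0.0]
width: 0.0942
time: 2.55
tool_pos: [0.4765, -0.2736, 0.1733]
ee_rot: [-3.14, -0.002, 1.606]
wrist_force: [0.3, -0.0, 0.7]
width: 0.0942
[array([-38.8,   7.2,  53.2]), array([-0.09, -0.13, -0.69])]
(np.float64(289.0109076251785), np.float64(190.02534706282563)) (np.float64(292.2434633840712), np.float64(261.7227336951719)) (np.float64(286.8500578607319), np.float64(137.50510736323227)) (np.float64(320.54019405465823), np.float64(234.3456622543183))
```

View pics/w2.png

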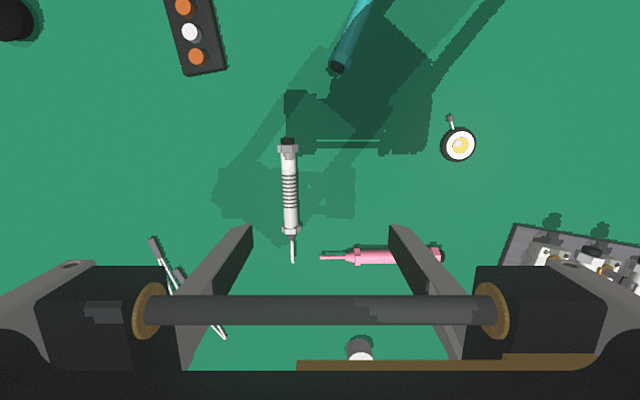

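Wrist view: driver cap at (287,138), middle at (290,190) and tip at (293,262), all within 1 px of the prediction. Descending.

```bash
python3 -m jog '[[[0,0,-0.7],[-38,8,0],-1],[[0,0,-0.7],[-38,8,50],-1],[[0,0,-0.7],[-38,8,100],-1],[[0,0,-0.7],[-38,8,135],-1],[[0,0,-0.7],[-38,8,135],-1]]'; python3 -m jog '[[[0,0,0],[0,0,0],-1],[[0,0,0],[0,0,0],-1]]'; python3 -c "
from h import *
print(togo([.485,-.312,.004],92.7))"
```

```text
time: 3.1
tool_pos: [0.4827, -0.3073, 0.034]
ee_rot: [-3.133, -0.008, 1.62]
wrist_force: [-0.5, 0.2, 0.1]
width: 0.0939
time: 3.3
tool_pos: [0.4881, -0.313, 0.0432]
ee_rot: [3.137, 0.004, 1.619]
wrist_force: [-0.0, -0.8, 1.4]
width: 0.0938
[array([ 1.3, -3.2, 39.1]), array([0.28, 0.24, 0.06])]
```

```bash
python3 -m jog '[[[0,0,0],[0,0,15],-1],[[0,0,0],[0,0,25],-1],[[0,0,0],[0,0,30],-1],[[0,0,0],[0,0,30],-1],[[0,0,0],[0,0,30],-1]]'; python3 -c "
from h import *
print(togo([.485,-.312,.004],92.7))"
```

```text
time: 3.8
tool_pos: [0.4857, -0.3126, 0.009]
ee_rot: [-3.141, -0.0, 1.617]
wrist_force: [0.9, 0.4, -0.5]
width: 0.0938
[array([ 0.7, -0.7,  5. ]), array([-0.02, -0.02, -0.04])]
```

```bash
python3 -m jog '[[[0,0,0],[0.5,-0.5,3],-1],[[0,0,0],[0.5,-0.5,5],-1],[[0,0,0],[0.5,-0.5,5],0],[[0,0,0],[0.5,-0.5,5],0.6],[[0,0,0],[0.5,-0.5,5],1]]';python3 -m jog '[[[0,0,0],[0,0,0],1],[[0,0,0],[0,0,0],1],[[0,0,0],[0,0,0],1],[[0,0,0],[0,0,0],1],[[0,0,0],[0,0,0],1]]'
```

```text
time: 4.3
tool_pos: [0.4854, -0.3122, 0.0044]
ee_rot: [3.141, 0.0, 1.617]
wrist_force: [-0.3, -1.1, 0.1]
width: 0.0736
time: 4.8
tool_pos: [0.4854, -0.3121, 0.0043]
ee_rot: [3.142, -0.0, 1.617]
wrist_force: [-0.8, 0.3, 0.3]
width: 0.0333
```

```bash
python3 -m jog '[[[0,0,0],[0,0,0],1],[[0,0,0],[0,0,0],1],[[0,0,0],[0,0,0],1],[[0,0,0],[0,0,0],1],[[0,0,0],[0,0,0],1]]';python3 -m jog '[[[0,0,0],[0,0,-10],1],[[0,0,0],[0,0,-40],1],[[0,0,0],[0,0,-80],1],[[0,0,0],[0,0,-130],1],[[0,0,0],[0,0,-150],1]]';python3 -m jog '[[[0,0,0],[0,0,0],1],[[0,0,0],[0,0,0],1]]'
python3 -c "
from h import *
c=np.array([.6146,.1621,.16]);print(togo(c,81.5))
o=robot.get_obs();print(o['wrist_force'],o['wrist_torque'])
im,d,p=snap('wrist'); save(im[60:400,100:540],'w3.png',1.3); t=o['tool_pos'];print(proj(p,t+[0,0,.007]), proj(p,t+[.1,.0047,.007]))
for z in (.003,.007,.011,.019): print(z,proj(p,t+[.048,.0022,z]))"
```

```text
time: 5.3
tool_pos: [0.4853, -0.3121, 0.0042]
ee_rot: [-3.142, -0.0, 1.617]
wrist_force: [0.4, 0.6, 0.2]
width: 0.0171
time: 5.8
tool_pos: [0.4872, -0.3136, 0.161]
ee_rot: [3.134, 0.006, 1.617]
wrist_force: [0.9, -0.4, 0.1]
width: 0.0172
time: 6.0
tool_pos: [0.4851, -0.3119, 0.1539]
ee_rot: [-3.141, -0.0, 1.617]
wrist_force: [-0.4, -0.3, -2.1]
width: 0.0173
[array([467.5, 151.4,  -6. ]), array([-1.000e-02, -2.000e-02,  1.117e+01])]
[-0.35386778 -0.33236013 -2.10262812] [0.03894422 0.04807359 0.05171561]
(np.float64(319.72302461761075), np.float64(237.49005808263763)) (np.float64(319.82407182257487), np.float64(359.2425644274017))
0.003 (np.float64(319.69925330842875), np.float64(296.53058767125765))
0.007 (np.float64(319.69662632678336), np.float64(299.896041810253))
0.011 (np.float64(319.69389495642156), np.float64(303.39522944464454))
0.019 (np.float64(319.68809313096943), np.float64(310.828009767269))
```

View pics/w3.png

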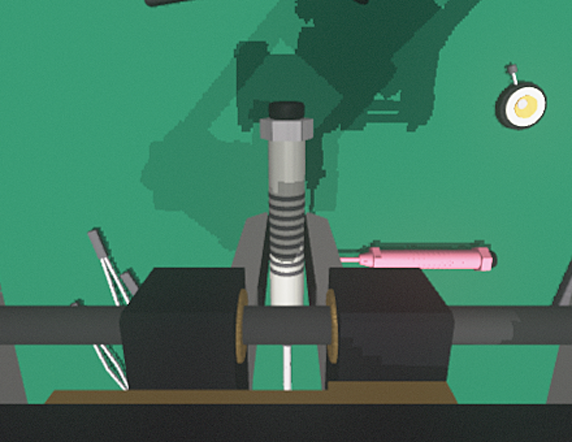

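The driver is held: handle centred at col 320, rear collar at about (320,159), width 17 mm. I'll check that it is level from depth while carrying it to the bay.

```bash
cat > lev.py <<'E'
from h import *
o=robot.get_obs();r=R.from_euler('xyz',o['ee_rot']);im,d,p=snap('wrist')
A=[]
for v in range(120,275):
    for u in range(300,342):
        if d[v,u]>0:
            q=r.inv().apply(pt(p,d,u,v)-o['tool_pos'])*1000
            if abs(q[0])<16 and -40<q[2]<15 and -75<q[1]<0: A.append(q)
A=np.array(A)
for y in range(-75,-5,10):
    s=A[(A[:,1]>=y)&(A[:,1]<y+10)]
    if len(s): print(y+5,'x',s[:,0].min().round(1),s[:,0].max().round(1),'top z',np.percentile(s[:,2],3).round(1),'axis tops z',np.median(s[abs(s[:,0])<2][:,2]).round(1))
E
python3 lev.py; python3 -m jog '[[[0,0,11.2],[467,151,-10],1],[[0,0,11.2],[467,151,-10],1],[[0,0,11.2],[467,151,-10],1],[[0,0,11.2],[467,151,-10],1],[[0,0,11.2],[467,151,-10],1]]';python3 -c "
from h import *
c=np.array([.6146,.1621,.16]);print(togo(c,81.5))"
```

```text
-70 x -4.8 5.8 top z -13.9 axis tops z -4.9
-60 x -12.1 12.5 top z -19.0 axis tops z -15.7
-50 x -12.3 12.7 top z -19.2 axis tops z -17.8
-40 x -8.6 9.0 top z -16.9 axis tops z -16.1
-30 x -8.1 9.1 top z -16.9 axis tops z -16.1
-20 x -8.2 9.3 top z -17.1 axis tops z -16.2
-10 x -13.2 14.4 top z -37.7 axis tops z -16.3
time: 6.6
tool_pos: [0.5493, -0.0714, 0.1565]
ee_rot: [-3.137, -0.0, 1.422]
wrist_force: [0.6, -0.3, -0.5]
width: 0.0169
[array([240.6,  29.8,  -3.5]), array([-0.27, -0.03, -0.05])]
```

```bash
python3 -m jog '[[[0,0,0],[225,25,0],1],[[0,0,0],[225,25,0],1],[[0,0,0],[225,25,0],1],[[0,0,0],[225,25,0],1],[[0,0,0],[225,25,0],1]]';python3 -m jog '[[[0,0,0],[0,0,0],1],[[0,0,0],[0,0,0],1],[[0,0,0],[0,0,0],1]]';python3 -c "
from h import *
c=np.array([.6146,.1621,.12]);print(togo(c,81.5));print(robot.get_obs())"
```

```text
time: 7.1
tool_pos: [0.6074, 0.1492, 0.1559]
ee_rot: [-3.136, 0.0, 1.425]
wrist_force: [-0.2, -0.5, -1.2]
width: 0.0171
time: 7.4
tool_pos: [0.6078, 0.144, 0.1579]
ee_rot: [-3.139, 0.001, 1.421]
wrist_force: [-0.2, -0.5, -0.4]
width: 0.0171
[array([19. ,  4.1, 37.8]), array([-0.15,  0.08, -0.1 ])]
{'time': 7.4, 'joint_positions': array([ 1.42144045e-01,  2.68393135e-01,  1.25525385e+00, -5.33718661e-04,
        1.62074827e+00, -1.27853115e+00]), 'qvel': array([-0.01217699, -0.01316776, -0.00606905,  0.00346176,  0.00015622,
        0.00202184]), 'joint_torque': array([ 6.49963450e-01, -4.15522206e+01, -3.03387380e+01,  4.84194502e-02,
        8.55263975e-02, -1.67793118e-03]), 'tool_pos': array([0.60780924, 0.14397093, 0.15785986]), 'ee_rot': array([-3.13906251e+00,  1.31800530e-03,  1.42065096e+00]), 'wrist_force': array([-0.16306551, -0.50913826, -0.35269223]), 'wrist_torque': array([ 0.00496559, -0.04600651,  0.04605623]), 'width': 0.01709837900554621}
```

```bash
python3 -m jog '[[[0,0,0],[19,4,0],1],[[0,0,0],[19,4,20],1],[[0,0,0],[19,4,40],1],[[0,0,0],[19,4,62],1],[[0,0,0],[19,4,62],1]]';python3 -m jog '[[[0,0,0],[0,0,0],1],[[0,0,0],[0,0,0],1],[[0,0,0],[0,0,0],1],[[0,0,0],[0,0,0],1]]';python3 - <<'E'
from h import *
c=np.array([.6146,.1621,.095]);print(togo(c,81.5))
o=robot.get_obs();print(o['tool_pos'],o['wrist_force'],o['wrist_torque']);r=R.from_euler('xyz',o['ee_rot']);im,d,p=snap('wrist')
save(im[100:340,200:440],'w4.png',2.5)
A=np.array([r.inv().apply(pt(p,d,u,v)-o['tool_pos'])*1000 for v in range(120,300) for u in range(270,372) if d[v,u]>0])
for n,(a,b) in {'back':(-40,-24),'fwd':(24,40)}.items():
    s=A[(A[:,1]>a)&(A[:,1]<b)&(A[:,2]>3)&(A[:,2]<30)&(abs(A[:,0])<25)]
    for sg in (1,-1):
        t=s[s[:,0]*sg>0]
        if len(t): print(n,sg,len(t),t.min(0).round(1),t.max(0).round(1),np.median(t,0).round(1))
E
```

```text
time: 7.9
tool_pos: [0.6126, 0.1612, 0.093]
ee_rot: [-3.134, 0.003, 1.42]
wrist_force: [-0.3, 0.2, -2.4]
width: 0.0174
time: 8.3
tool_pos: [0.616, 0.1635, 0.0988]
ee_rot: [3.139, -0.001, 1.422]
wrist_force: [0.2, -0.5, -1.4]
width: 0.0171
[array([-1.6, -1.2,  3.8]), array([ 0.13, -0.05, -0.04])]
[0.6160242  0.16346635 0.09876819] [ 0.24487478 -0.46075064 -1.43543636] [ 0.00753726 -0.04246038  0.01567799]
back 1 51 [ 11.1 -38.8  12.7] [ 12.8 -26.7  16. ] [ 11.9 -32.8  14.2]
back -1 173 [-16.1 -39.1  12.7] [ -9.7 -26.6  29.6] [-12.7 -33.1  16.9]
fwd 1 12 [11.2 28.3 13.5] [12.1 36.8 15.4] [11.3 33.  14. ]
fwd -1 7 [-10.   32.4  19.5] [-9.9 37.3 21.6] [-9.9 33.9 20.3]
```

View pics/w4.png

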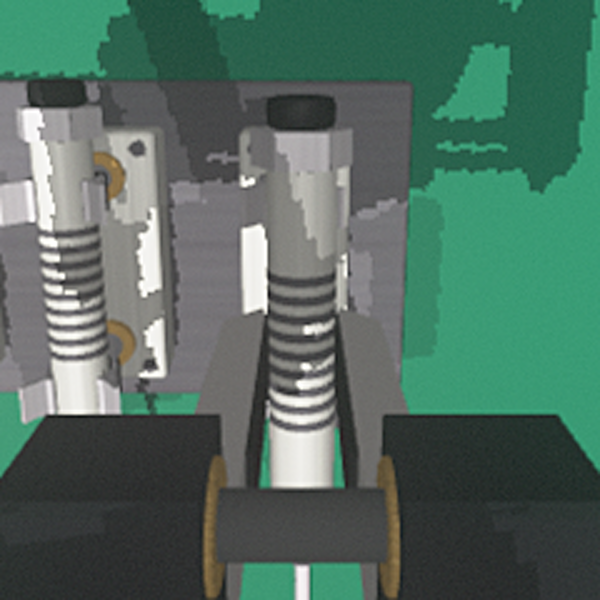

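The handle sits over the bay; clip tops show on both sides at (240-250, 190) of the crop. The mouth is offset by -1.6 mm in tool x, and its top is at z≈0.086. Correct, then feel down.

```bash
python3 -m jog '[[[0,0,0],[-1.5,-1,4],1],[[0,0,0],[-1.5,-1,8],1],[[0,0,0],[-1.5,-1,12],1],[[0,0,0],[-1.5,-1,14],1],[[0,0,0],[-1.5,-1,14],1]]';python3 -m jog '[[[0,0,0],[0,0,0],1],[[0,0,0],[0,0,0],1],[[0,0,0],[0,0,0],1]]';python3 -c "
from h import *
c=np.array([.6146,.1621,.079]);print(togo(c,81.5));o=robot.get_obs();print(o['wrist_force'],o['wrist_torque'],o['width'])"
```

```text
time: 8.85
tool_pos: [0.6137, 0.1621, 0.0825]
ee_rot: [-3.14, 0.0, 1.422]
wrist_force: [0.1, 0.7, -0.9]
width: 0.0168
time: 9.15
tool_pos: [0.6143, 0.1622, 0.0836]
ee_rot: [3.141, -0.0, 1.422]
wrist_force: [-0.5, -0.8, -0.9]
width: 0.0175
[array([-0. ,  0.3,  4.6]), array([ 0.03, -0.01, -0.03])]
[-0.5340808  -0.78196545 -0.93757665] [-0.03352306  0.01807222  0.01370139] 0.01750148069272442
```

```bash
python3 -m jog '[[[0,0,0],[0,0,1],1],[[0,0,0],[0,0,2],1],[[0,0,0],[0,0,3],1],[[0,0,0],[0,0,4],1],[[0,0,0],[0,0,4],1]]';python3 -m jog '[[[0,0,0],[0,0,0.5],1],[[0,0,0],[0,0,1],1],[[0,0,0],[0,0,1.5],1],[[0,0,0],[0,0,2],1],[[0,0,0],[0,0,2],1]]'
```

```text
time: 9.65
tool_pos: [0.6139, 0.1621, 0.079]
ee_rot: [-3.141, 0.0, 1.422]
wrist_force: [0.3, 0.0, -0.9]
width: 0.0171
time: 10.15
tool_pos: [0.6142, 0.1621, 0.0777]
ee_rot: [3.141, -0.0, 1.422]
wrist_force: [-0.1, -0.3, 1.0]
width: 0.0172
```

```bash
python3 -m jog '[[[0,0,0],[0,0,0.5],1],[[0,0,0],[0,0,1],1],[[0,0,0],[0,0,1.5],1],[[0,0,0],[0,0,2],1],[[0,0,0],[0,0,2],1]]';python3 -m jog '[[[0,0,0],[0,0,0.5],1],[[0,0,0],[0,0,1],1],[[0,0,0],[0,0,1.5],1],[[0,0,0],[0,0,2],1],[[0,0,0],[0,0,2],1]]'
```

```text
time: 10.65
tool_pos: [0.6147, 0.1617, 0.0767]
ee_rot: [3.14, 0.0, 1.422]
wrist_force: [-1.2, -2.8, 5.3]
width: 0.0172
time: 11.15
tool_pos: [0.6151, 0.1616, 0.0761]
ee_rot: [3.138, 0.0, 1.422]
wrist_force: [-2.8, -2.0, 10.0]
width: 0.0173
```

```bash
python3 -m jog '[[[0,0,0],[0,0,0.5],1],[[0,0,0],[0,0,1],1],[[0,0,0],[0,0,1.5],1],[[0,0,0],[0,0,1.5],1]]';python3 -c "
from h import *
o=robot.get_obs();print(o['wrist_force'],o['wrist_torque'],o['width'],o['tool_pos'])"
```

```text
time: 11.55
tool_pos: [0.6153, 0.1616, 0.0756]
ee_rot: [3.137, -0.0, 1.422]
wrist_force: [-3.6, -2.9, 12.5]
width: 0.0168
[-3.64642309 -2.93385993 12.50653857] [-0.5234279   0.71258514  0.00603181] 0.016841261454057867 [0.61534438 0.16155453 0.07557738]
```

```bash
python3 -m jog '[[[0,0,0],[0,0,0.5],1],[[0,0,0],[0,0,1],1],[[0,0,0],[0,0,1.5],1],[[0,0,0],[0,0,1.5],1]]';python3 lev.py | sed -n '3,6p'; python3 -c "
from h import *
o=robot.get_obs();print(o['wrist_force'],o['wrist_torque'],o['width'],o['tool_pos'])"
```

```text
time: 11.95
tool_pos: [0.6156, 0.1616, 0.075]
ee_rot: [3.136, -0.0, 1.422]
wrist_force: [-4.2, -2.6, 15.3]
width: 0.0173
-50 x -12.0 12.9 top z -19.5 axis tops z -18.4
-40 x -12.2 13.9 top z -17.3 axis tops z -16.5
-30 x -12.4 14.0 top z -17.0 axis tops z -16.4
-20 x -7.9 9.5 top z -17.3 axis tops z -16.4
[-3.45932465 -2.41105386 13.34357619] [-0.56985535  0.81956551 -0.02301611] 0.017027014881663433 [0.61564726 0.16152831 0.07502895]
```

```bash
python3 -m jog '[[[0,0,0],[0,0,0.5],1],[[0,0,0],[0,0,1],1],[[0,0,0],[0,0,1.5],1],[[0,0,0],[0,0,1.5],1]]'; python3 -m jog '[[[0,0,0],[0,0,0.5],1],[[0,0,0],[0,0,1],1],[[0,0,0],[0,0,1],1]]'
```

```text
time: 12.4
tool_pos: [0.616, 0.1615, 0.0744]
ee_rot: [3.135, -0.001, 1.422]
wrist_force: [-5.0, -3.1, 16.8]
width: 0.0173
time: 12.7
tool_pos: [0.6163, 0.1615, 0.0739]
ee_rot: [3.134, -0.001, 1.422]
wrist_force: [-4.9, -2.7, 17.4]
width: 0.0171
```

```bash
python3 -m jog '[[[0.2,0,0],[0,-0.7,0.5],1],[[0.4,0,0],[0,-1.5,1],1],[[0.4,0,0],[0,-1.5,1.5],1],[[0.4,0,0],[0,-1.5,1.5],1]]'; python3 -c "
from h import *
o=robot.get_obs();print(o['wrist_force'],o['wrist_torque'],o['width'],o['tool_pos'])"; python3 lev.py | sed -n '3,6p'
```

```text
time: 13.1
tool_pos: [0.6163, 0.1615, 0.0734]
ee_rot: [3.138, -0.001, 1.421]
wrist_force: [-1.9, -3.6, 19.4]
width: 0.017
[-1.85561401 -3.62366539 19.44891292] [-0.66585377  0.52863126  0.0111669 ] 0.017036357937615668 [0.6162783  0.16151805 0.07340167]
-50 x -12.0 12.9 top z -19.9 axis tops z -18.5
-40 x -12.3 13.8 top z -17.3 axis tops z -16.7
-30 x -12.4 14.0 top z -17.4 axis tops z -16.6
-20 x -7.9 9.5 top z -17.4 axis tops z -16.7
```

```bash
cat > clip.py <<'E'
from h import *
o=robot.get_obs();r=R.from_euler('xyz',o['ee_rot']);im,d,p=snap('wrist')
A=np.array([r.inv().apply(pt(p,d,u,v)-o['tool_pos'])*1000 for v in range(110,330) for u in range(260,382) if d[v,u]>0])
for n,(a,b) in {'back':(-38,-26),'fwd':(26,38)}.items():
    s=A[(A[:,1]>a)&(A[:,1]<b)&(A[:,2]>-30)&(A[:,2]<40)&(abs(A[:,0])<26)]
    h=np.histogram(s[:,0],bins=np.arange(-24,25,2))[0]
    print(n,[(int(x),int(k),s[(s[:,0]>=x)&(s[:,0]<x+2)][:,2].min().round(1)) for x,k in zip(range(-24,24,2),h) if k])
print(o['tool_pos'],o['wrist_force'])
save(im[100:340,200:440],'w5.png',2.5)
E
python3 clip.py
```

```text
back [(-16, 57, np.float64(-12.3)), (-14, 59, np.float64(-11.1)), (-12, 49, np.float64(-8.2)), (-10, 47, np.float64(-6.3)), (-8, 57, np.float64(-14.2)), (-6, 56, np.float64(-16.4)), (-4, 57, np.float64(-17.2)), (-2, 75, np.float64(-18.6)), (0, 55, np.float64(-18.3)), (2, 56, np.float64(-17.7)), (4, 70, np.float64(-17.3)), (6, 61, np.float64(-15.6)), (8, 36, np.float64(-13.0)), (10, 51, np.float64(-6.3)), (12, 63, np.float64(-8.8)), (14, 52, np.float64(-11.3)), (16, 47, np.float64(-11.6))]
fwd [(-12, 4, np.float64(-5.9)), (-10, 32, np.float64(-6.0)), (-8, 46, np.float64(-13.0)), (-6, 47, np.float64(-15.6)), (-4, 46, np.float64(-16.3)), (-2, 46, np.float64(-17.1)), (0, 46, np.float64(-17.1)), (2, 46, np.float64(-16.9)), (4, 45, np.float64(-15.7)), (6, 43, np.float64(-14.9)), (8, 35, np.float64(-12.5)), (10, 31, np.float64(-5.4))]
[0.61627524 0.16153161 0.07341546] [-2.41099158 -3.81852425 19.53321689]
```

View pics/w5.png

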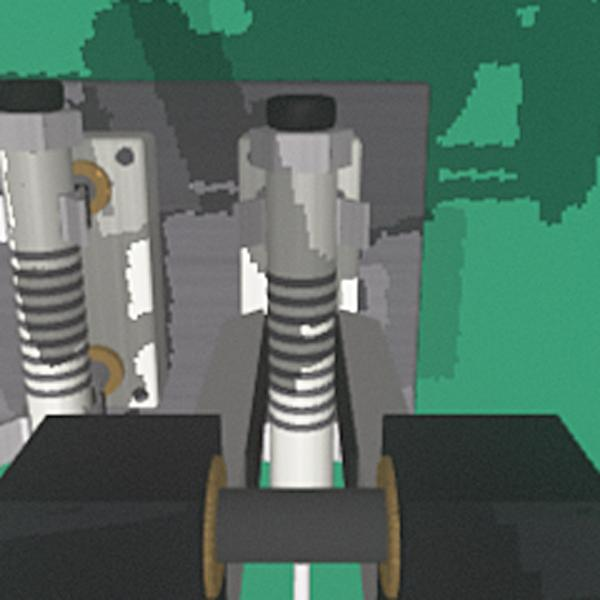

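The clip flares are spread evenly, about ±17 mm against ±14.4 mm at rest, and the handle is centred near (302,200) in the crop. It is nearly at the lips, so I'll continue gently.

```bash
python3 -m jog '[[[0,0,0],[0,-0.2,0.4],1],[[0,0,0],[0,-0.4,0.8],1],[[0,0,0],[0,-0.4,0.8],1]]'; python3 -m jog '[[[0,0,0],[0,-0.2,0.4],1],[[0,0,0],[0,-0.4,0.8],1],[[0,0,0],[0,-0.4,0.8],1]]'
```

```text
time: 13.5
tool_pos: [0.6163, 0.1615, 0.073]
ee_rot: [3.136, -0.001, 1.421]
wrist_force: [-3.2, -4.8, 20.2]
width: 0.0171
time: 13.8
tool_pos: [0.6164, 0.1615, 0.0725]
ee_rot: [3.135, -0.001, 1.421]
wrist_force: [-1.6, -4.4, 19.7]
width: 0.017
```

```bash
python3 -m jog '[[[0,0,0],[0,-0.2,0.4],1],[[0,0,0],[0,-0.4,0.8],1],[[0,0,0],[0,-0.4,0.8],1]]'; python3 -m jog '[[[0,0,0],[0,0,0.4],1],[[0,0,0],[0,0,0.8],1],[[0,0,0],[0,0,0.8],1]]'
```

```text
time: 14.1
tool_pos: [0.6164, 0.1615, 0.0716]
ee_rot: [3.135, -0.001, 1.421]
wrist_force: [0.3, -4.7, 19.1]
width: 0.0171
time: 14.4
tool_pos: [0.6162, 0.1614, 0.0695]
ee_rot: [3.135, -0.001, 1.421]
wrist_force: [1.6, -3.8, 13.1]
width: 0.0169
```

Past the peak, and the force is dropping. Let it settle.

```bash
python3 -m jog '[[[0,0,0],[0,0,0],1],[[0,0,0],[0,0,0],1],[[0,0,0],[0,0,0],1]]'; python3 clip.py; python3 lev.py|sed -n '3,6p'
```

```text
time: 14.7
tool_pos: [0.6152, 0.1613, 0.0665]
ee_rot: [3.139, -0.0, 1.421]
wrist_force: [3.8, -2.6, 2.9]
width: 0.0169
back [(-20, 20, np.float64(35.2)), (-18, 60, np.float64(-18.1)), (-16, 98, np.float64(-19.4)), (-14, 84, np.float64(-16.9)), (-12, 88, np.float64(-15.0)), (-10, 60, np.float64(-13.3)), (-8, 54, np.float64(-13.7)), (-6, 57, np.float64(-15.5)), (-4, 58, np.float64(-17.0)), (-2, 74, np.float64(-17.6)), (0, 56, np.float64(-17.8)), (2, 56, np.float64(-17.3)), (4, 70, np.float64(-16.6)), (6, 62, np.float64(-15.1)), (8, 56, np.float64(-13.0)), (10, 59, np.float64(-13.5)), (12, 90, np.float64(-15.5)), (14, 85, np.float64(-17.4)), (16, 101, np.float64(-18.9)), (18, 36, np.float64(-17.4)), (20, 14, np.float64(36.3))]
fwd [(-12, 1, np.float64(-12.3)), (-10, 52, np.float64(-12.8)), (-8, 44, np.float64(-13.3)), (-6, 47, np.float64(-15.4)), (-4, 47, np.float64(-16.4)), (-2, 46, np.float64(-17.1)), (0, 44, np.float64(-17.6)), (2, 47, np.float64(-16.9)), (4, 44, np.float64(-16.6)), (6, 45, np.float64(-14.7)), (8, 37, np.float64(-12.4)), (10, 44, np.float64(-12.6)), (12, 1, np.float64(-11.6))]
[0.61520168 0.16133625 0.06645634] [ 3.80571824 -2.64383352  2.8785377 ]
-50 x -12.0 12.9 top z -19.1 axis tops z -17.8
-40 x -11.8 13.3 top z -16.9 axis tops z -16.1
-30 x -11.9 13.4 top z -16.8 axis tops z -16.0
-20 x -8.0 9.6 top z -16.9 axis tops z -16.1
```

```bash
python3 -m jog '[[[0,0,0],[0,0.5,0.5],1],[[0,0,0],[0,0.8,1],1],[[0,0,0],[0,0.8,1],1]]'; python3 -m jog '[[[0,0,0],[0,0,0.5],1],[[0,0,0],[0,0,1],1],[[0,0,0],[0,0,1],1]]'
```

```text
time: 15.1
tool_pos: [0.6134, 0.1614, 0.0637]
ee_rot: [-3.138, 0.001, 1.421]
wrist_force: [0.5, -4.4, 6.3]
width: 0.0174
time: 15.4
tool_pos: [0.6134, 0.1614, 0.0637]
ee_rot: [-3.138, 0.001, 1.421]
wrist_force: [-0.0, -5.2, 10.2]
width: 0.0174
```

Hard stop: the position stays fixed while the force rises 6→10 N. Verify both clips, then ease off and release with a partial opening.

```bash
python3 clip.py; python3 lev.py|sed -n '3,6p'; python3 -m jog '[[[0,0,0],[0,0,-1],1],[[0,0,0],[0,0,-1.5],1],[[0,0,0],[0,0,-1.5],0.6],[[0,0,0],[0,0,-1.5],0.3],[[0,0,0],[0,0,-1.5],0.3]]';python3 -m jog '[[[0,0,0],[0,0,0],0.3],[[0,0,0],[0,0,0],0.3],[[0,0,0],[0,0,0],0.3]]'
```

```text
back [(-20, 20, np.float64(32.0)), (-18, 33, np.float64(32.3)), (-16, 59, np.float64(-21.4)), (-14, 102, np.float64(-21.8)), (-12, 84, np.float64(-19.8)), (-10, 81, np.float64(-18.2)), (-8, 60, np.float64(-16.4)), (-6, 55, np.float64(-15.6)), (-4, 57, np.float64(-16.9)), (-2, 77, np.float64(-17.5)), (0, 56, np.float64(-17.4)), (2, 57, np.float64(-17.4)), (4, 64, np.float64(-16.7)), (6, 70, np.float64(-15.5)), (8, 58, np.float64(-16.4)), (10, 76, np.float64(-18.2)), (12, 92, np.float64(-20.8)), (14, 99, np.float64(-22.1)), (16, 45, np.float64(-19.7)), (18, 34, np.float64(32.3)), (20, 12, np.float64(33.2))]
fwd [(-12, 4, np.float64(-17.2)), (-10, 63, np.float64(-16.7)), (-8, 55, np.float64(-15.6)), (-6, 47, np.float64(-15.3)), (-4, 47, np.float64(-17.2)), (-2, 44, np.float64(-17.6)), (0, 44, np.float64(-17.5)), (2, 45, np.float64(-17.3)), (4, 44, np.float64(-16.7)), (6, 50, np.float64(-15.7)), (8, 53, np.float64(-16.4)), (10, 49, np.float64(-17.6))]
[0.61341726 0.16141957 0.06366714] [-0.0468134  -5.23777175 10.18665514]
-50 x -11.4 13.5 top z -19.0 axis tops z -17.8
-40 x -11.6 13.1 top z -17.1 axis tops z -15.9
-30 x -11.7 13.2 top z -18.4 axis tops z -16.0
-20 x -11.7 13.2 top z -17.0 axis tops z -16.2
time: 16.0
tool_pos: [0.6106, 0.1634, 0.061]
ee_rot: [-3.13, -0.001, 1.423]
wrist_force: [0.5, 0.0, -0.3]
width: 0.0309
time: 16.3
tool_pos: [0.6119, 0.1627, 0.0622]
ee_rot: [-3.134, -0.0, 1.422]
wrist_force: [-0.2, -0.9, -0.6]
width: 0.0326
```

```bash
python3 -m jog '[[[0,0,0],[0,0,-10],0.3],[[0,0,0],[0,0,-25],0.3],[[0,0,0],[0,0,-50],0.3],[[0,0,0],[0,0,-90],0.3],[[0,0,0],[0,0,-130],0.3]]';python3 -m jog '[[[0,0,0],[0,-80,0],0.3],[[0,0,0],[0,-80,0],0.3],[[0,0,0],[0,-80,0],0.3],[[0,0,0],[0,-80,0],0.3]]'; python3 -m jog '[[[0,0,0],[0,0,0],0.3],[[0,0,0],[0,0,0],0.3],[[0,0,0],[0,0,0],0.3]]'; python3 - <<'E'
from h import *
im,d,p=snap('wrist'); 
c=np.array([.6146,.1621]);a=np.radians(-8.5);ex=np.array([np.cos(a),np.sin(a)]);ey=np.array([-ex[1],ex[0]])
u0,v0=map(int,proj(p,[*c,.07])); print(u0,v0)
save(im[max(0,v0-130):v0+110,u0-130:u0+130],'w6.png',2.5)
A=np.array([pt(p,d,u,v) for u in range(u0-60,u0+60) for v in range(max(0,v0-110),min(400,v0+110)) if d[v,u]>0])
B=np.c_[(A[:,:2]-c)@ex,(A[:,:2]-c)@ey,A[:,2]]*1000; B=B[(B[:,2]>40)&(B[:,2]<105)&(abs(B[:,1])<25)]
for x in range(-70,105,6):
    s=B[(B[:,0]>=x)&(B[:,0]<x+6)]
    if len(s): print(x+3,len(s),'y',s[:,1].min().round(1),s[:,1].max().round(1),'mid top',s[abs(s[:,1])<3][:,2].max(initial=0).round(1),np.median(s[abs(s[:,1])<2.5][:,2]).round(1))
E
```

```text
time: 16.8
tool_pos: [0.6129, 0.1623, 0.1952]
ee_rot: [-3.135, -0.0, 1.422]
wrist_force: [1.2, 0.1, 0.3]
width: 0.0325
time: 17.2
tool_pos: [0.5343, 0.1743, 0.1952]
ee_rot: [-3.138, -0.001, 1.422]
wrist_force: [0.3, -0.1, -0.5]
width: 0.033
time: 17.5
tool_pos: [0.5346, 0.1739, 0.1929]
ee_rot: [-3.134, 0.0, 1.421]
wrist_force: [-0.3, 0.7, 0.3]
width: 0.0328
319 258
-67 68 y -7.6 8.2 mid top 79.7 75.2
-61 92 y -10.0 10.6 mid top 82.3 79.5
-55 134 y -12.3 12.9 mid top 83.2 82.0
-49 78 y -12.4 12.9 mid top 83.1 80.7
-43 74 y -7.8 8.3 mid top 81.0 79.8
-37 140 y -15.4 14.8 mid top 81.0 79.6
-31 138 y -15.5 14.8 mid top 81.0 79.7
-25 94 y -14.4 14.9 mid top 81.0 79.9
-19 74 y -7.9 8.4 mid top 81.5 80.2
-13 71 y -8.0 8.4 mid top 81.3 80.3
-7 68 y -8.0 8.5 mid top 81.1 79.8
-1 68 y -8.1 8.5 mid top 80.9 80.0
5 69 y -8.1 8.5 mid top 81.2 79.7
11 71 y -8.2 8.5 mid top 81.1 80.0
17 67 y -8.2 8.6 mid top 81.3 79.9
23 72 y -9.7 8.6 mid top 80.8 79.5
29 145 y -15.2 15.5 mid top 81.4 79.9
35 120 y -15.2 15.5 mid top 80.8 80.1
41 58 y -15.2 13.2 mid top 81.3 80.1
47 22 y -12.2 12.5 mid top 0.0 nan
95 12 y -1.2 1.4 mid top 73.5 72.9
101 3 y -1.2 1.4 mid top 73.5 72.5
  return _methods._mean(a, axis=axis, dtype=dtype,
  ret = ret.dtype.type(ret / rcount)
```

View pics/w6.png

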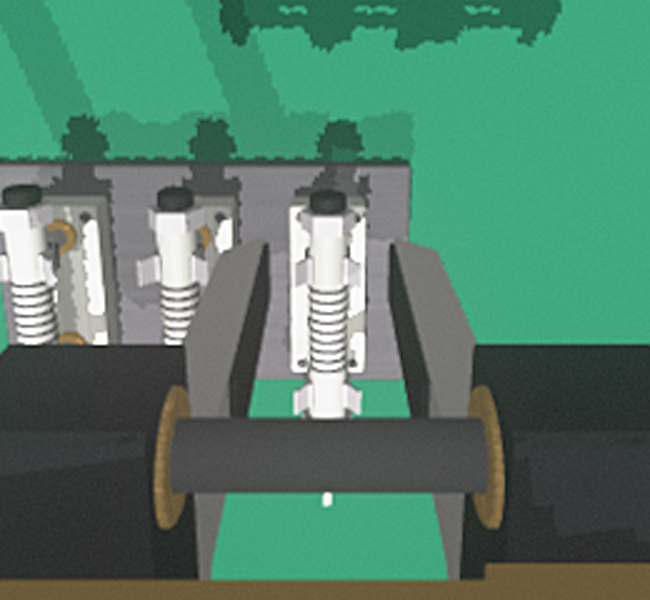

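The picture shows the driver at (327,290), level in both clips (flares at (327,270) and (327,400)), with the blade tip at (327,500). The gripper is clear and the neighbours are in place. Handing in.

```bash
python3 -c "
from bench import close_job
print(close_job())"
```

```text
the job is handed in; nothing more can be done
None
```

The silver torque screwdriver is in the empty bay, snapped into both clips with its blade to +x like its neighbours. The job was handed in at about 17.6 s of the 48 s allowed.

- **Seating:** the wrist force rose to about 20 N at the lips and dropped to about 3 N past them. It then met a hard stop at 6 to 10 N with no further movement. I eased off, opened the fingers partway and lifted clear.
- **Last depth check:**
  - The handle is level, with its axis about 61 mm above the bay's origin.
  - It is within about 0.5 mm sideways of the bay's middle, and within 2 mm lengthways judging by the blade tip.
  - All four clip fingers are closed evenly, their outer edges about 15 mm either side of the axis. I judged this from the images, as the joint spreads themselves can't be read.
- **Surroundings:** the gripper read no contact force. The two stored screwdrivers looked undisturbed in the last picture, but I did not measure them. I did not look again at the block, movement or dish; the arm was not meant to touch them.
- **Disagreement:** the push at the lips came to about 10 N per clip, against the stated 5 to 8 N. That is still below the roughly 30 N push that would count as forcing it.

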